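Brake the index stage and hold its plunger out of the bush

ROBOT

A 6-joint arm with a two-finger parallel gripper is mounted at the origin on a cart in front of the work surface, level with it; the furniture and walls round the work are solid. World frame = base frame: x ahead of the robot, y to its left, z up, the work surface at z = 0. Lengths are in mm, angles in rad, forces in N, time in s.
With the tool pointing down it reaches from about 325 to 775 mm from the base axis. Payload 5.5 kg.
Tool frame: the origin (TCP) lies midway between the tips of the shut fingers; the grasp point (between the pads) lies 19 mm behind it; z points along the fingers, y is the line along which they close (so a half turn about z gives the same grasp; the last joint's range is limited). The gripper opens to 85 mm and grips with 20 to 120 N. Pads are 22 mm wide; open, the fingers measure 114 mm over their backs; the gripper's body (76 mm by 85 mm) begins 54 mm behind the grasp point. The pads swing forward as they close: fully open they stand 13 mm farther back than shut.
Start: joints at [-1.361, 0.091, 1.231, -0, 1.82, -0.057], TCP at [158.187, -578.786, 231.275] pointing down, gripper open.
Joint ranges: [-2.87, 2.87], [-0.86, 2.18], [0.17, 2.46], [-1.51, 4.65], [0.06, 2.69], [-2.65, 2.65]. Speed limits (rad/s): [2.57, 2.57, 3.01, 3.14, 3.14, 3.14].

INTERFACE

Orientations are given as a rotation vector (axis times angle).
In Python, from station import robot, optics, job gives the robot as it stands.
- The arm moves only by the shell command python3 -m jog 'ROWS' [FORCE]. ROWS is JSON, a list that holds one entry, the list of rows, each a list of 7 numbers: the turn, a rotation vector about the tool's x, y, z in units of 5 degrees (1.0 is 5 degrees), then the shift along the tool's x, y, z in units of 30 mm (1.0 is 30 mm), then the finger opening in mm, from 0 to 85.4. A call has 1 to 10 rows; each row is the pose to reach, as a shift and turn from the pose commanded when the call began, along the tool's axes at that moment; what a row does not reach only later rows make up. A row lasts 1/12 s, in which the tool goes at most 41.7 mm and 7.16 degrees, less where a joint would pass 70% of its speed; a pose out of reach is approached as far as the arm can. A call with a gripper value outside its range is refused whole. The fingers move at their own pace and stop on an object; FORCE is the grip in N (left out, the last holds). Time passes only in rows, so rows that repeat a pose let the fingers close. It gives the time, the measured TCP pose, the force, the opening and the grip force at its end, in the units of the state.
- robot.get_obs(): the state, without advancing time (a new reading comes with each control period).
- optics.camera(name): name is "side" or "top"; returns (picture, depth): 480x640x3 uint8, red, green, blue; 480x640 float32, mm along the optical axis (not along the pixel's ray), 0 where there is no reading.
- optics.get_calibration(name): a dict with "vfov" (degrees; the focal length in pixels is half the picture's height over the tangent of half this angle, whatever the lens; pixels are square), "cx", "cy" (the principal point, pixels), "origin" and "rotation" of the camera in the world. Camera axes: x right, y down, z forward; pixel columns grow to the right and rows downward; lengths in mm; the calibration is good to about 2 mm. A picture is of the moment at which its call begins. get_calibration takes no time and is no camera call.
- job.sign_off(): hands the job in; it is judged then, once.
The state is a dict: "time": time; "joint_pos": joint angles; "joint_vel": joint speeds; "joint_efforts": joint torques, N m; "eef_pos": TCP position; "tcp_rot": TCP orientation; "contact_force": force on the tool from outside, world axes, zero at the start; "ft_torque": the same for the moment, N m; "gripper_width": opening from 0.0 (shut) to 1.0 (fully open); "finger_force": force on a finger pad.
Only numpy, scipy, OpenCV 4.12 (cv2) and the standard library are available. Lean on these libraries where they do the work, as an engineer would, in place of code of your own. Each camera call takes 0.05 s, during which the arm holds its last target. There are 200 camera calls.

TASK

The bush under the index plunger needs wiping, and the platter with the sample cell is spring-loaded, so it must not swing off its station meanwhile. Pull the red brake lever up to its top notch and let it go there, then pull the black index plunger fully up out of its hole and keep holding it up: finish while holding it, so that I can wipe the bush. Leave the things lying round the stage where they are.

Things in the scene. Friction and masses are not known exactly. Their poses are not given: they have to be found in the camera images.
- stage: Index stage, bolted down: black round foot (168 mm across) and grey aluminium platter 160 mm across, its top at z = 64 mm. Origin: on the platter's axis at table height, z up. The index plunger stands at its y = +68 mm, carried by an aluminium bracket: column at y = 94 to 112 mm, arm over the rim 28 mm wide in x with top at z = 92 mm (a nut on it to 98 mm)
- plunger_knob (a point): Middle of the round black knob on top of the index plunger: 26 mm across, 27 mm high (15 mm below this point to 12 mm above), axis vertical, at z = 129 mm when the pin is home. It is pulled straight up with the pin, one piece. Below it is a steel barrel 19 mm across, top at z = 113 mm
- plunger (a joint): Lift of the plunger in m: 0 = pin home, 10 mm deep in the platter's hole; 0.010 = pin tip level with the platter's top; 0.014 = fully up against its stop. A spring pushes it down with about 4 N at 0 and 10 N at 0.014; it does not stay up by itself
- platter (a joint): Turn of the platter in rad about the vertical; 0 = on station, one of its twelve brass-rimmed holes under the pin. A spring urges it to negative values (clockwise from above, down to -1.0) with about 0.24 N m: pin out and brake off, it swings away. A glass sample cell about 34 mm across is fixed on its middle, top at z = 112 mm
- brake: Brake unit bolted to the table beside the stage: black foot 90 x 68 mm, aluminium block up to z = 76 mm, toothed steel quadrant up to z = 130 mm. Origin: on the platter's axis at table height, z up; the unit stands at y = -98 to -166 mm of its own axes. The lever swings in its x-z plane at y = -140 mm and reaches toward its -x
- lever_hinge (a point): Hinge of the red brake lever, 56 mm above the table; the hinge line is the y axis of brake
- lever_grip (a point): Middle of the lever's black rubber hand grip: round bar 19 mm thick, 66 mm long, spanning 90 to 156 mm from the hinge (this point: 122 mm). Its x axis points along the lever to the hinge, its y axis is parallel to the hinge line. A steel button 12 mm thick stands out 10 mm at the grip's end: pressed, it lets the lever fall back
- brake_lever (a joint): Brake lever angle, rad: 0 = down at rest (off), pointing to -x of brake and 0.12 rad above level; grows upward to a stop at 0.90. A pawl clicks past four teeth; let go, the lever drops to the last notch passed and is held there, at about 0.26, 0.44, 0.62 or 0.79 (top, fully on; caught once pulled past 0.84). Pulling takes 3 to 12 N at the grip
- swab_box: White swab box, 18 x 85 x 12 mm, loose on the table; origin in the middle of its underside; to be left alone
- lens_cell: Black round lens cell, 31 mm across and 11 mm high, loose on the table; origin in the middle of its underside; to be left alone
- hex_key: Black hex key, 31 x 76 x 5 mm, loose on the table; origin in the middle of its underside; to be left alone

How it is judged (in metres and radians):
On the way, in this order (a step that is already met when the one before it is completed fails the run):
1. the brake lever stands in its top notch, let go (value of joint brake_lever above 0.7 rad and contact force between the fingers and brake below 0.2 N and value of joint plunger below 0.003 m), for 0.3 s.
2. the index plunger is pulled fully up (value of joint plunger above 0.0118 m), for 0.3 s.
At the end, for the whole second after the job is handed in: Through the last second the fingers hold the plunger at least 11.8 of its 14 mm up, the brake lever stands by itself in its top notch (over 0.7 rad), the platter is within 0.03 rad of its station, and swab box, lens cell and hex key are within 15 mm of where they lay (value of joint plunger above 0.0118 m and contact force between the fingers and stage above 2 N and value of joint brake_lever above 0.7 rad and contact force between each of the arm, the fingers and brake below 0.2 N and value of joint platter between -0.03 and 0.03 rad and distance of each of swab_box, lens_cell, hex_key from where it was at the start of the episode below 0.015 m); the arm keeps its last pose, push and grip.
It fails at once if the pin is drawn while the brake is not fully on (value of joint plunger above 0.006 m and value of joint brake_lever below 0.68 rad).
It fails at once if the platter swings off its station (value of joint platter below -0.06 rad).
It fails at once if a bystander is knocked about (distance of any of swab_box, lens_cell, hex_key from where it was at the start of the episode above 0.03 m).
It also fails if it takes over 48 s, if anything falls off the work surface, if the arm or the gripper's body presses on something with over 40 N, if the wrist force passes 120 N, or if a joint passes its speed limit or range.

## Working session

There is one attempt and no reset: what is moved stays moved. The work goes in short steps, Python scripts to look and compute and a shell command to move; the robot and the scene stay as the last step left them, time stands still between calls to the robot, and variables do not carry over. Pictures are saved under pics/ and viewed, at most 10 in all, crops included, and the job is handed in when it is done.

```bash
mkdir -p pics; ls; python3 - <<'E'
from station import robot, optics, job
import cv2, numpy as np
for n in("side","top"):
    p,d=optics.camera(n); cv2.imwrite(f"pics/{n}0.png",p[:,:,::-1]); np.save(f"pics/{n}0.npy",d); print(n,optics.get_calibration(n))
print(robot.get_obs())
E
```

```text
pics
side {'vfov': 44.86101182765874, 'cx': 328.4520518248121, 'cy': 233.27380793532612, 'origin': array([ 508.14834432, -692.32961505,  643.3356439 ]), 'rotation': array([-2.26668201,  0.03493438, -0.03946882])}
top {'vfov': 55.58549393316758, 'cx': 321.43395774337716, 'cy': 234.88202034770998, 'origin': array([436.05403121, -33.94437108, 953.53018937]), 'rotation': array([-2.18752786,  2.15463931, -0.1134196 ])}
{'time': 0.1, 'joint_pos': array([-1.36067849e+00,  9.18003487e-02,  1.23177471e+00, -1.45872026e-05,
        1.81980263e+00, -5.66896846e-02]), 'joint_vel': array([ 0.00120318, -0.00189775, -0.00278547,  0.00107857, -0.00121702,
       -0.00089603]), 'joint_efforts': array([ 3.67655812e-03, -4.60218358e+01, -4.19217253e+01,  5.12199529e-05,
        1.05981273e-02,  2.62009814e-05]), 'eef_pos': array([ 158.1382461 , -578.52061785,  230.24867772]), 'tcp_rot': array([-3.11191716e+00, -4.17616138e-01,  2.36900924e-04]), 'contact_force': array([ 0.19933489, -0.26528315, -0.49136346]), 'ft_torque': array([-0.01149331,  0.01115539, -0.00752097]), 'finger_force': 0.0, 'gripper_width': 1.0030637266642093}
```

View pics/top0.png

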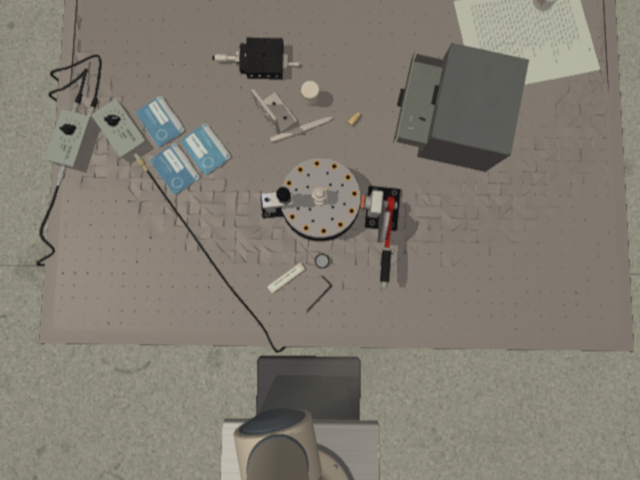

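View pics/side0.png

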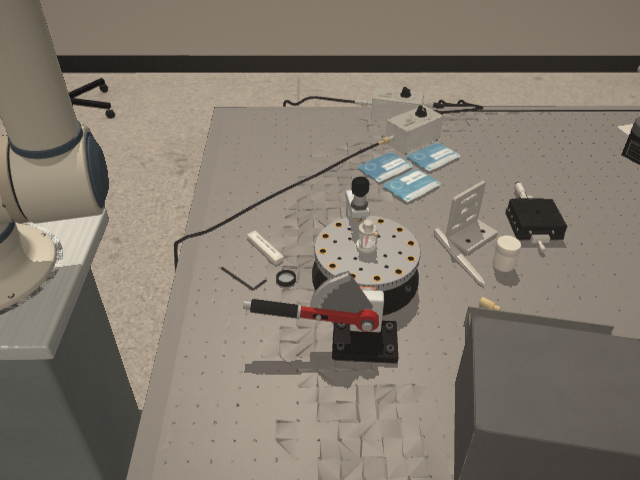

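The top view shows the platter at about (320,198), the plunger knob at (284,195) and the lever grip at (386,266) with its button near (383,284). The swab box is at (287,278), the lens cell at (322,261) and the hex key at (320,292). In the side view the grip spans (250..300, 307), with the lever low (off).

```bash
cat > h.py <<'E'
from station import robot, optics, job
import cv2, numpy as np
from scipy.spatial.transform import Rotation as R
def cloud(n,d):
    c=optics.get_calibration(n); f=240/np.tan(np.radians(c["vfov"]/2))
    v,u=np.mgrid[:480,:640]
    P=np.stack([(u-c["cx"])/f*d,(v-c["cy"])/f*d,d],-1)
    P=P@R.from_rotvec(c["rotation"]).as_matrix().T+c["origin"]; P[d==0]=np.nan
    return P
def px(n,p):
    c=optics.get_calibration(n); f=240/np.tan(np.radians(c["vfov"]/2))
    q=R.from_rotvec(c["rotation"]).as_matrix().T@(np.array(p)-c["origin"]); return (q[0]/q[2]*f+c["cx"],q[1]/q[2]*f+c["cy"])
E
python3 - <<'E'
from h import *
np.set_printoptions(precision=1,suppress=True)
for n in("top","side"):
    d=np.load(f"pics/{n}0.npy"); P=cloud(n,d); img=cv2.imread(f"pics/{n}0.png").astype(int)
    z=P[...,2]; v,u=np.mgrid[:480,:640]
    kr=(abs(u-284)<14)&(abs(v-195)<14) if n=="top" else (abs(u-360)<14)&(abs(v-186)<14)
    k=kr&(z>120)
    q=P[k]; print(n,"knob",k.sum(),np.nanmean(q,0),np.nanmin(q,0),np.nanmax(q,0))
    m=(abs(z-64)<4)&((np.hypot(u-320,v-198)<48) if n=="top" else ((abs(u-367)<60)&(abs(v-250)<50)))
    (c,r)=cv2.minEnclosingCircle(P[m][:,:2].astype(np.float32)); print("platter",m.sum(),c,r,np.nanmedian(z[m]))
    g=((abs(u-386)<9)&(v>252)&(v<282)) if n=="top" else ((u>253)&(u<296)&(abs(v-307)<12))
    g&=(z>45)&(img.max(-1)<70)
    q=P[g]; a=q.mean(0); w=np.linalg.svd(q-a)[2][0]; t=(q-a)@w; print("grip",g.sum(),a,w,t.min(),t.max(),q.min(0),q.max(0))
    b=img.astype(int); red=(b[...,2]>120)&(b[...,1]<60)&(z>30); q=P[red]; print("red",red.sum(),q.min(0),q.max(0)); 
    a=q.mean(0); w=np.linalg.svd(q-a)[2][0];print(a,w)
    t=(z>4)&(z<20)
    if n=="top":
        for nm,(x,y) in dict(box=(287,278),lens=(322,261),hex=(320,292)).items(): print(nm,P[y,x])
        s=P[270:288,378:392]; print("button/grip rows");
        for y in range(248,292,3): 
            row=P[y,374:398]; h=row[row[:,2]>40]; print(y,len(h),h.mean(0) if len(h) else '',h[:,2].max() if len(h) else '')
E
```

```text
top knob 184 [593.1  34.8 138.2] [581.5  22.3 121.4] [607.7  48.2 143.8]
platter 4568 (592.794921875, -32.456573486328125) 93.7384262084961 63.816743044579255
grip 250 [ 465.6 -159.2   78.3] [-1.   0.1  0.1] -27.938808070228895 27.934805982073883 [ 437.9 -169.7   67.8] [ 492.1 -149.8   86.7]
red 78 [ 505.3 -176.2   66.7] [ 601.2 -161.4   77. ]
[ 563.1 -168.8   71.5] [-1.   0.1  0. ]
box [441.2  33.1  12.4]
lens [477.4 -38.4  10.1]
hex [413.4 -35.2   3. ]
button/grip rows
248 10 [ 501.6 -162.6   74.2] 77.74604059755609
251 10 [ 495.8 -162.7   73.8] 76.88425848868508
254 10 [ 489.9 -162.5   74.8] 79.76873911407449
257 9 [ 484.1 -161.4   75.9] 80.08624696532945
260 10 [ 478.3 -160.5   75.5] 78.14816272322071
263 10 [ 472.5 -160.3   76.8] 79.27963059131025
266 10 [ 466.7 -160.2   77.7] 81.20742730330392
269 10 [ 460.9 -160.2   77.6] 81.40702577867648
272 8 [ 455.1 -157.9   80.4] 82.61509984929319
275 10 [ 449.4 -158.    79.4] 82.43509566670195
278 10 [ 443.7 -157.9   80.6] 85.28557832061688
281 9 [ 437.9 -157.1   79.2] 81.57658589932134
284 6 [ 432.2 -156.2   79.4] 82.45150740563759
287 2 [ 426.5 -159.1   72.1] 73.9387739981205
290 0  
side knob 278 [592.5  27.3 134.6] [580.4  18.5 120.5] [606.8  43.4 142.9]
platter 5229 (588.2317504882812, -27.171173095703125) 101.25965881347656 64.07608439270302
grip 545 [ 466.9 -166.7   76.8] [ 1.  -0.1 -0.1] -28.551240650782695 28.481699348572747 [ 439.8 -174.2   64. ] [ 493.9 -153.1   84. ]
red 196 [ 501.7 -179.3   62.5] [ 603.  -162.5   76.7]
[ 559.3 -171.5   71. ] [ 1.  -0.1 -0. ]
```

```bash
cat >> h.py <<'E'
def delta(p,tx):
    """units from measured pose to a tool-down pose at p with tool x along tx"""
    o=robot.get_obs(); T=R.from_rotvec(o["tcp_rot"]); x=np.array([*tx,0])/np.hypot(*tx); z=np.array([0,0,-1.])
    G=R.from_matrix(np.stack([x,np.cross(z,x),z],1))
    print(np.round(np.degrees((T.inv()*G).as_rotvec())/5,2),np.round(T.inv().apply(np.array(p)-o["eef_pos"])/30,3))
E
python3 -c "
from h import *
delta([469.4,-160.1,150],(.996,-.086))"
```

```text
[-0.02  0.    4.04] [ 13.685 -10.714   2.695]
```

```bash
python3 -m jog '[[[0,0,1,3,-2.4,0.5,50],[0,0,2,6,-4.7,1,50],[0,0,3,9,-7,1.5,50],[0,0,4.04,11,-9,2,50],[0,0,4.04,13.685,-10.714,2.695,50],[0,0,4.04,13.685,-10.714,2.695,50],[0,0,4.04,13.685,-10.714,2.695,50],[0,0,4.04,13.685,-10.714,2.695,50],[0,0,4.04,13.685,-10.714,2.695,50],[0,0,4.04,13.685,-10.714,2.695,50]]]' 30; python3 -m jog '[[[0,0,0,0,0,0,50],[0,0,0,0,0,0,50]]]'; python3 -c "
from h import *
delta([469.4,-160.1,51.6],(.996,-.086))"
```

```text
time: 0.93
eef_pos: [404.3, -246.2, 167.9]
tcp_rot: [-3.139, 0.135, 0.0]
contact_force: [-0.2, -0.9, 0.0]
gripper_width: 0.587
finger_force: 0.0
time: 1.1
eef_pos: [404.4, -246.2, 167.6]
tcp_rot: [-3.138, 0.127, 0.002]
contact_force: [0.3, -0.2, -0.1]
gripper_width: 0.585
finger_force: 0.0
[-0.01  0.02  0.06] [ 1.934 -3.032  3.866]
```

```bash
python3 -m jog '[[[0,0,0,1,-1.5,0.3,50],[0,0,0.05,1.93,-3.03,0.6,50],[0,0,0.05,1.93,-3.03,0.6,50],[0,0,0.05,1.93,-3.03,0.6,50],[0,0,0.05,1.93,-3.03,0.6,50],[0,0,0.05,1.93,-3.03,0.6,50]]]'; python3 - <<'E'
from h import *
delta([469.4,-160.1,51.6],(.996,-.086))
p,d=optics.camera("side"); cv2.imwrite("pics/side1.png",cv2.resize(p[150:400,180:480,::-1],None,fx=2.4,fy=2.4))
E
```

```text
time: 1.6
eef_pos: [468.6, -164.1, 150.6]
tcp_rot: [3.137, -0.144, -0.001]
contact_force: [-0.7, -0.2, 0.6]
gripper_width: 0.585
finger_force: 0.0
[ 0.01  0.   -0.06] [ 0.014 -0.137  3.301]
```

View pics/side1.png

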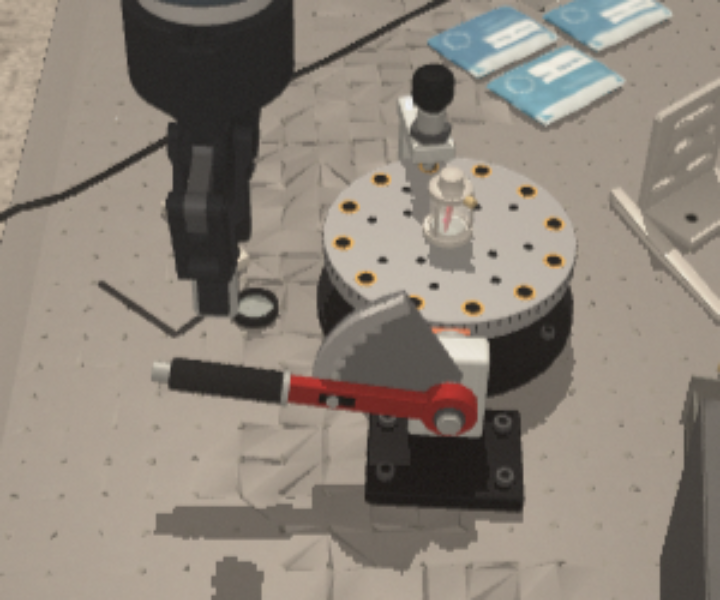

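The crop shows the open gripper above the black grip (170–283, 380). The hub bolt is at about (449,420), the red arm meets the grip at (287,385), and nothing is touching.

```bash
python3 - <<'E'
from h import *
c=optics.get_calibration("side"); f=240/np.tan(np.radians(c["vfov"]/2)); M=R.from_rotvec(c["rotation"]).as_matrix()
for n,u,v,y in(("hub",449,420,-182),("gripL",170,376,-158),("gripR",285,385,-163)):
    r=M@np.array([(180+u/2.4-c["cx"])/f,(150+v/2.4-c["cy"])/f,1]); print(n,c["origin"]+r*(y-c["origin"][1])/r[1])
E
python3 -m jog '[[[0,0,0,0,-0.13,1,50],[0,0,-0.05,0.01,-0.14,2,50],[0,0,-0.05,0.01,-0.14,3.3,50],[0,0,-0.05,0.01,-0.14,3.3,50],[0,0,-0.05,0.01,-0.14,3.3,10],[0,0,-0.05,0.01,-0.14,3.3,10],[0,0,-0.05,0.01,-0.14,3.3,10],[0,0,-0.05,0.01,-0.14,3.3,10],[0,0,-0.05,0.01,-0.14,3.3,10],[0,0,-0.05,0.01,-0.14,3.3,10]]]' 30
```

```text
hub [ 588.91878366 -182.           57.3439291 ]
gripL [ 435.03741586 -158.           70.73667662]
gripR [ 498.66920117 -163.           67.25425351]
time: 2.48
eef_pos: [470.8, -161.5, 54.8]
tcp_rot: [3.133, -0.137, 0.006]
contact_force: [-1.6, -7.6, -1.2]
gripper_width: 0.211
finger_force: 30.7
```

```bash
python3 -m jog '[[[0,0,0,0.06,0.04,-0.358,10],[0,0,0,0.151,0.04,-0.709,10],[0,0,0,0.274,0.04,-1.051,10],[0,0,0,0.427,0.04,-1.38,10],[0,0,0,0.609,0.04,-1.693,10],[0,0,0,0.818,0.04,-1.99,10],[0,0,0,1.053,0.04,-2.266,10],[0,0,0,1.312,0.04,-2.52,10],[0,0,0,1.561,0.04,-2.726,10],[0,0,0,1.791,0.04,-2.889,10]]]' 40;python3 -m jog '[[[0,0,0,0,0,0,10],[0,0,0,0,0,0,10],[0,0,0,0,0,0,10],[0,0,0,0,0,0,10]]]'
python3 - <<'E'
from h import *
p,d=optics.camera("side"); cv2.imwrite("pics/side2.png",cv2.resize(p[150:400,180:480,::-1],None,fx=2.4,fy=2.4))
E
```

```text
time: 3.32
eef_pos: [522.6, -166.0, 138.7]
tcp_rot: [3.136, -0.137, -0.004]
contact_force: [-1.1, -5.2, -11.2]
gripper_width: 0.198
finger_force: 39.3
time: 3.65
eef_pos: [523.6, -166.1, 139.3]
tcp_rot: [3.135, -0.137, 0.002]
contact_force: [1.9, -5.9, -9.1]
gripper_width: 0.196
finger_force: 40.3
```

View pics/side2.png

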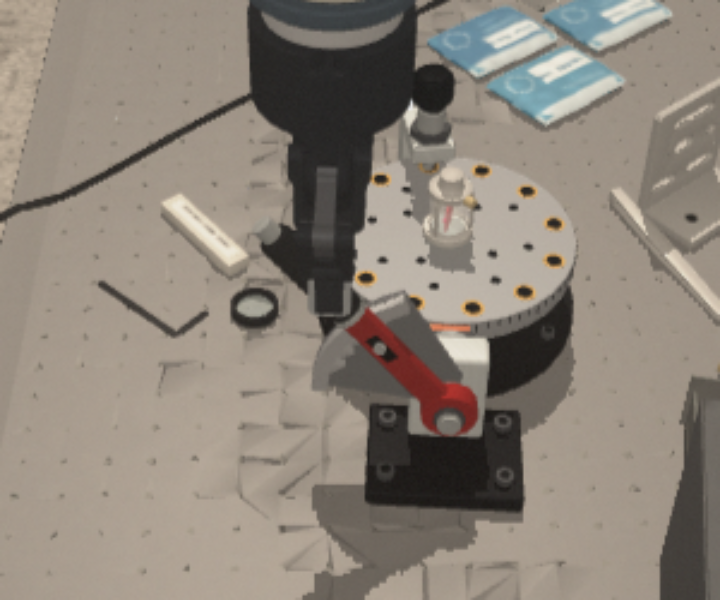

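The crop shows the lever raised about 49°, with its red arm running from (450,420) to (350,310). It is still gripped and the button at (265,232) is free. I'll pull on a little, to the stop.

```bash
python3 -m jog '[[[0,0,0,0.1,0.06,-0.06,10],[0,0,0,0.2,0.06,-0.12,10],[0,0,0,0.25,0.06,-0.15,10],[0,0,0,0.25,0.06,-0.15,10],[0,0,0,0.25,0.06,-0.15,10]]]'
python3 -m jog '[[[0,0,0,0,0,0,10],[0,0,0,-0.05,0,0.04,10],[0,0,0,-0.1,0,0.08,10]]]'
```

```text
time: 4.12
eef_pos: [530.9, -166.8, 143.3]
tcp_rot: [3.138, -0.134, 0.001]
contact_force: [-1.4, -0.1, -5.6]
gripper_width: 0.191
finger_force: 39.7
time: 4.37
eef_pos: [527.9, -166.5, 141.2]
tcp_rot: [3.138, -0.134, 0.003]
contact_force: [-0.9, -0.4, -1.6]
gripper_width: 0.195
finger_force: 39.8
```

```bash
python3 -m jog '[[[0,0,0,-0.03,0,0.02,45],[0,0,0,-0.03,0,0.02,45],[0,0,0,-0.03,0,0.02,45],[0,0,0,-0.03,0,0.02,45],[0,0,0,-0.03,0,-1,45],[0,0,0,-0.03,0,-2,45],[0,0,0,-0.03,0,-3,45],[0,0,0,-0.03,0,-3,45],[0,0,0,-0.03,0,-3,45]]]' 30
python3 - <<'E'
from h import *
p,d=optics.camera("side"); cv2.imwrite("pics/side3.png",cv2.resize(p[150:400,180:480,::-1],None,fx=2.4,fy=2.4))
E
```

```text
time: 5.12
eef_pos: [527.8, -166.6, 233.4]
tcp_rot: [3.137, -0.134, 0.009]
contact_force: [-0.2, -0.5, -1.4]
gripper_width: 0.525
finger_force: 0.0
```

View pics/side3.png

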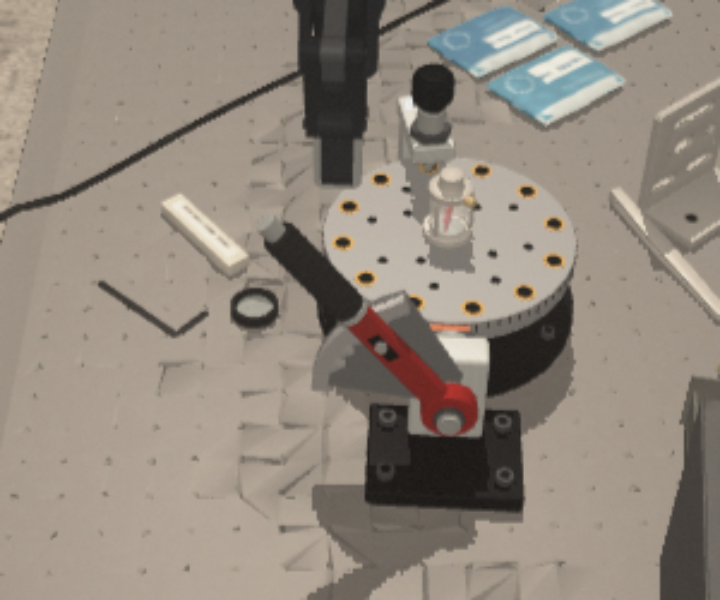

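The crop shows the lever standing by itself, high, with its button at (272,228). The gripper is clear above it, and the box, lens and key are undisturbed. I'll check the lever angle and then go over the knob.

```bash
python3 - <<'E'
from h import *
for q in(.62,.79,.87):
    a=q+.12; print(q,[(round((u-180)*2.4),round((v-150)*2.4)) for u,v in[px("side",[590-166*np.cos(a),-170.5+14*np.cos(a),56+166*np.sin(a)])]])
p,d=optics.camera("top"); P=cloud("top",d); k=P[180:212,270:300].reshape(-1,3); k=k[k[:,2]>136]; print(len(k),(k.min(0)+k.max(0))/2,k.mean(0))
delta([594,35,175],(.996,-.086))
E
```

```text
0.62 [(220, 247)]
0.79 [(260, 220)]
0.87 [(281, 210)]
153 [594.76589991  35.80322123 139.93000554] [594.43862172  35.24160978 139.73738717]
[-0.  0.  0.] [ 1.661 -6.874  1.823]
```

```bash
python3 -m jog '[[[0,0,0,0.3,-1.3,0,50],[0,0,0,0.6,-2.6,0,50],[0,0,0,1,-3.9,0,50],[0,0,0,1.3,-5.2,0,50],[0,0,0,1.67,-6.89,0.5,50],[0,0,0,1.67,-6.89,1,50],[0,0,0,1.67,-6.89,1.8,50],[0,0,0,1.67,-6.89,1.8,50],[0,0,0,1.67,-6.89,1.8,50],[0,0,0,1.67,-6.89,1.8,50]]]' 30; python3 -c "
from h import *
delta([594.5,35.5,113],(.996,-.086))"
```

```text
time: 6.05
eef_pos: [594.2, 34.8, 176.5]
tcp_rot: [3.138, -0.136, -0.001]
contact_force: [0.4, -0.6, 0.0]
gripper_width: 0.587
finger_force: 0.0
[ 0.    0.01 -0.  ] [ 0.009 -0.023  2.116]
```

```bash
python3 -m jog '[[[0,0,0,0.01,-0.02,0.8,50],[0,0,0,0.01,-0.02,1.6,50],[0,0,0,0.01,-0.02,2.1,50],[0,0,0,0.01,-0.02,2.1,50]]]' 30; python3 -m jog '[[[0,0,0,0,0,0,20],[0,0,0,0,0,0,20],[0,0,0,0,0,0,20],[0,0,0,0,0,0,20],[0,0,0,0,0,0,20],[0,0,0,0,0,0,20]]]' 60
python3 - <<'E'
from h import *
p,d=optics.camera("side"); cv2.imwrite("pics/side4.png",cv2.resize(p[100:350,220:520,::-1],None,fx=2.4,fy=2.4))
E
```

```text
time: 6.38
eef_pos: [593.5, 35.0, 110.8]
tcp_rot: [3.138, -0.137, -0.006]
contact_force: [-1.5, 1.1, -1.0]
gripper_width: 0.59
finger_force: 0.0
time: 6.88
eef_pos: [595.7, 35.0, 116.2]
tcp_rot: [3.137, -0.136, 0.006]
contact_force: [-1.8, -4.4, 6.9]
gripper_width: 0.278
finger_force: 59.2
```

View pics/side4.png

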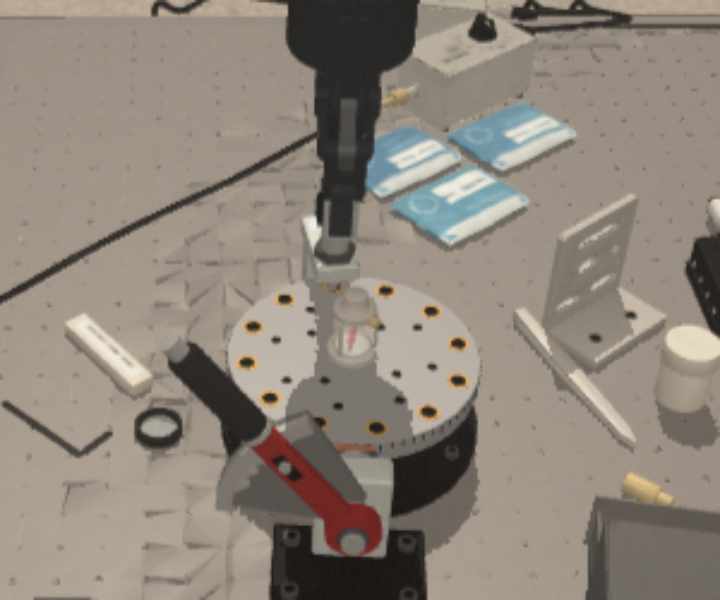

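The crop shows the fingers closed on the knob above the bracket at (335,235), with the lever still up in its notch. Now I'll pull the knob up.

```bash
python3 -m jog '[[[0,0,0,0,0,-0.1,20],[0,0,0,0,0,-0.2,20],[0,0,0,0,0,-0.3,20],[0,0,0,0,0,-0.4,20],[0,0,0,0,0,-0.5,20],[0,0,0,0,0,-0.5,20],[0,0,0,0,0,-0.5,20],[0,0,0,0,0,-0.5,20]]]' 80;  python3 -m jog '[[[0,0,0,0,0,-0.1,20],[0,0,0,0,0,-0.1,20],[0,0,0,0,0,-0.1,20]]]'
```

```text
time: 7.6
eef_pos: [595.4, 35.0, 126.7]
tcp_rot: [3.137, -0.136, 0.001]
contact_force: [6.3, -5.0, -9.9]
gripper_width: 0.27
finger_force: 78.8
time: 7.85
eef_pos: [595.4, 35.0, 129.5]
tcp_rot: [3.137, -0.136, 0.0]
contact_force: [6.1, -4.5, -10.5]
gripper_width: 0.27
finger_force: 78.9
```

```bash
for i in 1 ; do python3 -m jog '[[[0,0,0,0,0,-0.08,20],[0,0,0,0,0,-0.08,20],[0,0,0,0,0,-0.08,20]]]';  python3 -m jog '[[[0,0,0,0,0,-0.08,20],[0,0,0,0,0,-0.08,20],[0,0,0,0,0,-0.08,20],[0,0,0,0,0,-0.08,20]]]'; done
python3 - <<'E'
from h import *
p,d=optics.camera("side"); cv2.imwrite("pics/side5.png",cv2.resize(p[100:350,220:520,::-1],None,fx=2.4,fy=2.4))
E
```

```text
time: 8.1
eef_pos: [595.3, 35.0, 130.5]
tcp_rot: [3.137, -0.136, -0.001]
contact_force: [7.9, -4.1, -13.7]
gripper_width: 0.271
finger_force: 82.2
time: 8.43
eef_pos: [595.1, 35.0, 130.6]
tcp_rot: [3.137, -0.136, -0.004]
contact_force: [12.2, -4.5, -22.3]
gripper_width: 0.269
finger_force: 81.3
```

View pics/side5.png

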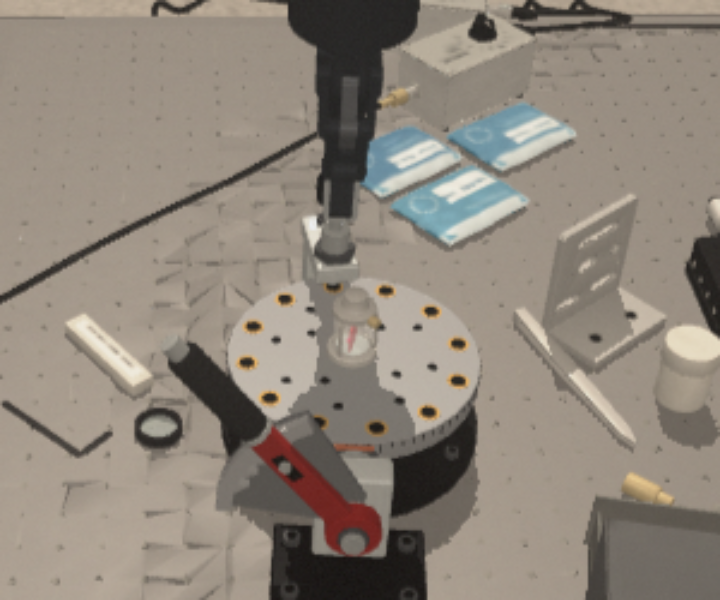

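The crop shows the plunger drawn up, with the barrel bare at (337,235) and the platter hole at (333,287) open. The platter and lever have not moved. The force rises while the position stays put, so the plunger is against its stop.

```bash
python3 -c "
from h import *
print(robot.get_obs()['contact_force'],robot.get_obs()['eef_pos']); print(job.sign_off())"
```

```text
[ 12.14720901  -4.02513937 -22.46217909] [595.13713615  34.9925153  130.58007156]
the job is handed in; nothing more can be done
None
```

The brake lever stands by itself in its top notch, and the gripper holds the index plunger fully up against its stop; the platter stayed on station, the box, lens cell and key were not moved, and the job is handed in with no verdict shown.

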